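Slide the jar out of the row and snug against the sprung rail

TASK

Slide the screw-top jar out of the row it stands in, away from you, without shifting the tape roll or the garlic beside it and without lifting or tipping the jar. Push it on with the fingers on the jar alone against the wooden bar of the sprung stop rail until the bar gives, keep a light, steady push of about 10 N of the hand for half a second (never a hard shove), then take the hand away and leave the jar standing against the bar.

Things in the scene. Friction and masses are not known exactly. Their poses are not given: they have to be found in the camera images.
- jar: squat round screw-top jar (56 to 62 mm in diameter, 86 mm tall, about 0.36 kg) between the tape roll and a garlic bulb, touching both. Origin at the centre of its underside, z up. Its +x points out of the row on the far side, roughly to the rail; +y to the tape roll. Sliding it takes 1.5 to 4 N, up to 6 N when it is leaned on. Push no higher than about 35 mm above the worktop or it may tip.
- tape_roll: roll of adhesive tape lying flat, 99 mm in diameter, 25 mm tall, loose, about 0.15 kg, touching the jar's side at the other end of the row from the garlic. Origin at the centre of its underside.
- garlic_a: garlic bulb, 53 mm across and 52 mm tall, loose, 60 g, touching the jar on the side away from the tape roll. Origin at the centre of its underside.
- garlic_b: second garlic bulb of the same size, loose, touching the first at the far end of the row from the tape roll. Origin at the centre of its underside.
- rail: stop rail fixed on the far side of the row: wooden housing 30 mm deep, 200 mm long, 62 mm tall, with a sprung wooden bar in front (180 mm long, 14 mm thick, 19 to 53 mm above the worktop). Origin on the worktop at the middle of the housing's front edge; +x points away from the row into the housing, y along the rail. The bar is carried along with this body for contact.
- rail_mid (a point): fixed point of the rail, 67.5 mm in front of its origin, 36 mm up: the middle of the range in which the bar's near face may stand. The face is up to 17.5 mm nearer or farther (85 to 50 mm from the origin); this depth varies and is not measured: find it by feel. From there the bar gives along the rail's +x by up to 30 mm: spring 2 N per mm, damping 50 N per m/s.
There are look-alikes about, which are no part of the job. Of the things like the jar, leave any that is black or yellow; of the rest the smaller one is meant.

How it is judged:
By the outcome, as a careful person would: the job done as asked, in the order asked, and still so for the second after the job is handed in, with the robot touching nothing.
It also fails if it takes over 64 s, if anything falls off the work surface, if the arm or the gripper's body presses on something with over 40 N, if the wrist force passes 120 N, or if a joint passes its speed limit or range.

ROBOT

A 7-joint arm with a two-finger parallel gripper is mounted at the origin on a cart in front of the work surface, level with it; the furniture and walls round the work are solid. World frame = base frame: x ahead of the robot, y to its left, z up, the work surface at z = 0. Lengths are in m, angles in rad, forces in N, time in s.
With the tool pointing down it reaches from about 0.4 to 0.85 m from the base axis. Payload 4.5 kg.
Tool frame: the origin (TCP) lies between the finger pads; the fingertips stand 19 mm ahead of it and the grasp point (between the pads) is the TCP; z points along the fingers, y is the direction in which the jaws open and shut (so a half turn about z gives the same grasp; the last joint's range is limited). The gripper opens to 88 mm and grips with 3 to 60 N. Pads are 18 mm wide; open, the fingers measure 123 mm over their backs; the gripper's body (75 mm by 187 mm) begins 45 mm behind the grasp point.
Start: joints at [1.305, 0.689, -0.195, 1.565, 0.157, 0.902, -0.215], TCP at [0.185, -0.597, 0.258] pointing down, gripper open.
Joint ranges: [-3.01, 3.01], [-0.46, 2.08], [-1.47, 1.51], [0.13, 2.56], [-1, 4.14], [0.04, 2.09], [-2.66, 2.66]. Speed limits (rad/s): [2.57, 2.57, 3.14, 3.14, 3.14, 3.14, 3.14].

INTERFACE

Orientations are given as a unit quaternion [x, y, z, w].
In Python, from plant import status, snapshot, finish_job, cut_out, tip_of gives the robot as it stands. The module is installed in compiled form; this text tells all that it offers.
- The arm moves only by the tool carry_out, never from a script. Its arguments are lists of equal length, an entry for each row: "linear": the shift along the world's x, y, z in m, a list of three; "roll": the turn about the world's z in rad. A call has 1 to 8 rows; each row is the pose to reach, as a shift and turn from the pose measured when the call began; what a row does not reach only later rows make up. A row lasts 1/12 s, in which the tool goes at most 41.7 mm and 7.16 degrees, less where a joint would pass 70% of its speed; a pose out of reach is approached as far as the arm can. A call with a gripper value outside its range is refused whole. "gripper" is the opening, from 0 (shut) to 1 (fully open), set as the call begins (left out, the last holds). The fingers move at their own pace and stop on an object; "grip_force" is the grip in N (left out, the last holds). Time passes only in rows, so rows that repeat a pose let the fingers close. It gives the time, the measured TCP pose, the force and the opening at its end, in the units of the state.
- status.get_state(): the state, without advancing time (a new reading comes with each control period).
- snapshot(name): name is "scene" or "side" or "wrist"; returns a dict with "img" (384x512x3 uint8, red, green, blue), "range_z" (384x512 float32, m along the optical axis (not along the pixel's ray), 0 where there is no reading), "fx", "fy", "cx", "cy" (pixels), "k1" (the pictures are not rectified: a ray, as slopes to the right and down, at radius r is drawn at 1 + k1 r^2 times it, then the intrinsics apply), "world_from_camera" (4x4, takes a point from camera to world coordinates). Camera axes: x right, y down, z forward; pixel columns grow to the right and rows downward; lengths in m; the calibration is good to about 2 mm. A picture is of the moment at which its call begins.
- finish_job(): hands the job in, once; it reports no verdict.
Trained networks look in a picture, given as the dict that the camera call returned (one of the last four; its "shot" number tells which), for a name from the list of things; names that differ only in an ending like _2 or _b are one class to them, and where a whole thing is asked for, a point or a joint stands for the part that bears it (a point fixed in the world has none). Each returns a list of dicts, best first, with "confidence" (0 to 1); they miss things now and then, are a little off and sometimes report something else, mostly with a low value. They report only what shows in the picture. A call takes as long as a camera call. They do not tell look-alikes from the thing itself.
- cut_out(picture, query): "region" (384x512 bool, what is visible of it) and "pixel" ([column, row] in pixels, amid what is visible of it).
- tip_of(picture, query): "pixel" ([column, row] in pixels: a listed point, or the origin of a listed thing).
The state is a dict: "clock": time; "q": joint angles; "qd": joint speeds; "joint_torque": joint torques, N m; "tool_pos": TCP position; "eef_rot": TCP orientation; "contact_force": force on the tool from outside, world axes, zero at the start; "moment": the same for the moment, N m; "opening": opening from 0.0 (shut) to 1.0 (fully open).
Only numpy, scipy, OpenCV 4.12 (cv2) and the standard library are available. Lean on these libraries where they do the work, as an engineer would, in place of code of your own. Each camera call takes 0.05 s, during which the arm holds its last target.

## Working session

There is one attempt and no reset: what is moved stays moved. The work goes in short steps, Python scripts to look and compute and a tool call to move; the robot and the scene stay as the last step left them, time stands still between calls to the robot, and variables do not carry over. Pictures are saved under pics/ and viewed, and the job is handed in when it is done.

Besides the shell and the picture viewer there is one more tool, called after "Request:" in YAML: its name, and indented under it one key for each argument. carry_out: Moves the arm, as the interface text tells. Its arguments: {"type":"object","properties":{"linear":{"type":"array"},"roll":{"type":"array"},"gripper":{"type":"number"},"grip_force":{"type":"number"}},"required":["linear","roll"]}

```bash
mkdir -p pics; cat > h.py <<'E'
import numpy as np, cv2
from plant import status, snapshot, finish_job, cut_out, tip_of
def world(p,u,v,z=None):
    K=np.array([[p['fx'],0,p['cx']],[0,p['fy'],p['cy']],[0,0,1.]])
    s=cv2.undistortPoints(np.array([[[u,v]]],float),K,np.array([p['k1'],0,0,0.]))[0,0]
    T=p['world_from_camera']; d=T[:3,:3]@np.array([s[0],s[1],1]); o=T[:3,3]
    t=p['range_z'][int(round(v)),int(round(u))] if z is None else (z-o[2])/d[2]
    return o+t*d
def cloud(p):
    K=np.array([[p['fx'],0,p['cx']],[0,p['fy'],p['cy']],[0,0,1.]])
    v,u=np.mgrid[0:384,0:512]
    s=cv2.undistortPoints(np.stack([u,v],-1).reshape(-1,1,2).astype(float),K,np.array([p['k1'],0,0,0.]))[:,0]
    z=p['range_z'].reshape(-1,1); c=np.hstack([s*z,z])
    T=p['world_from_camera']; w=(c@T[:3,:3].T+T[:3,3]); w[z[:,0]==0]=np.nan
    return w.reshape(384,512,3)
def save(p,n): cv2.imwrite('pics/'+n+'.png',p['img'][:,:,::-1])
E
python3 - <<'E'
from h import *
print(status.get_state())
for n in ('scene','side','wrist'):
    p=snapshot(n); save(p,n+'0'); np.save(n+'0.npy',cloud(p))
    print(n,p['world_from_camera'][:3,3].round(3))
    for q in ('jar','tape_roll','garlic_a','rail'):
        for r in cut_out(p,q): 
            m=r['region']; w=cloud(p)[m]
            print(q,round(r['confidence'],2),r['pixel'],m.sum(),np.nanmedian(w,0).round(3), np.nanpercentile(w[:,2],98).round(3))
E
```

```text
{'clock': 0.0, 'q': array([ 1.30482366,  0.68998099, -0.19454254,  1.56632188,  0.15727693,
        0.9025264 , -0.21508241]), 'qd': array([-0.00166805,  0.00062842, -0.00140526,  0.00048981, -0.00162442,
        0.00107896,  0.00177349]), 'joint_torque': array([-5.18071029e-04, -5.27547598e+01, -1.26720853e+00, -1.53426522e+01,
       -5.26670669e-02,  6.60165548e-03,  2.13345465e-04]), 'tool_pos': array([ 0.18436125, -0.59656435,  0.25691851]), 'eef_rot': array([ 9.88779646e-01,  1.49378577e-01, -1.87804952e-04, -9.03543520e-04]), 'contact_force': array([-0.47106149, -0.21227178,  0.24601159]), 'moment': array([ 0.01863534, -0.0141242 , -0.02867344]), 'opening': 1.002179074672466}
scene [0.077 0.281 0.72 ]
jar 0.93 [176.6, 207.7] 2280 [0.579 0.193 0.085] 0.112
jar 0.89 [299.7, 242.6] 1286 [0.408 0.018 0.081] 0.088
jar 0.74 [194.0, 282.9] 1462 [0.419 0.218 0.083] 0.088
jar 0.66 [340.9, 172.7] 2042 [ 0.515 -0.139  0.088] 0.116
tape_roll 0.64 [266.3, 287.9] 1367 [0.418 0.092 0.023] 0.026
garlic_a 0.86 [326.0, 241.7] 440 [ 0.411 -0.043  0.034] 0.052
garlic_a 0.71 [348.0, 233.7] 491 [ 0.402 -0.093  0.032] 0.046
rail 0.89 [258.3, 185.7] 3805 [0.608 0.012 0.046] 0.063
side [0.148 0.746 0.417]
jar 0.71 [193.4, 215.0] 2497 [0.581 0.211 0.078] 0.112
jar 0.68 [318.3, 206.5] 1258 [0.411 0.029 0.058] 0.087
jar 0.64 [262.1, 254.1] 2151 [0.424 0.236 0.055] 0.087
jar 0.61 [300.9, 163.8] 1700 [ 0.523 -0.125  0.069] 0.115
tape_roll 0.88 [304.8, 246.3] 1376 [0.414 0.093 0.017] 0.025
garlic_a 0.84 [343.7, 200.5] 264 [ 0.4   -0.088  0.031] 0.046
rail 0.57 [241.9, 191.4] 2557 [0.607 0.028 0.043] 0.063
wrist [ 0.251 -0.577  0.384]
```

View pics/scene0.png

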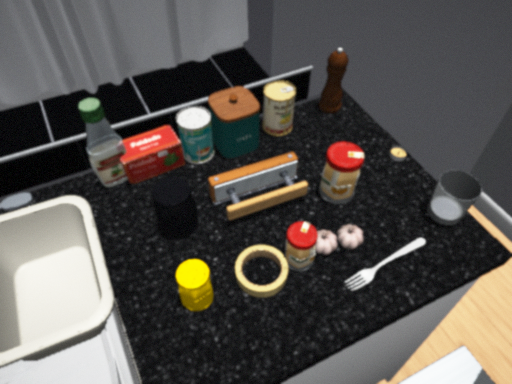

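View pics/side0.png

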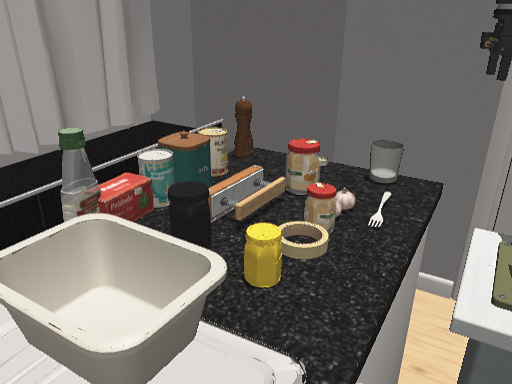

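```bash
python3 - <<'E'
import cv2
a=cv2.imread('pics/scene0.png')[190:330,150:390]
cv2.imwrite('pics/crop0.png',cv2.resize(a,None,fx=3.3,fy=3.3,interpolation=2))
E
```

```text
(no output)
```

View pics/crop0.png

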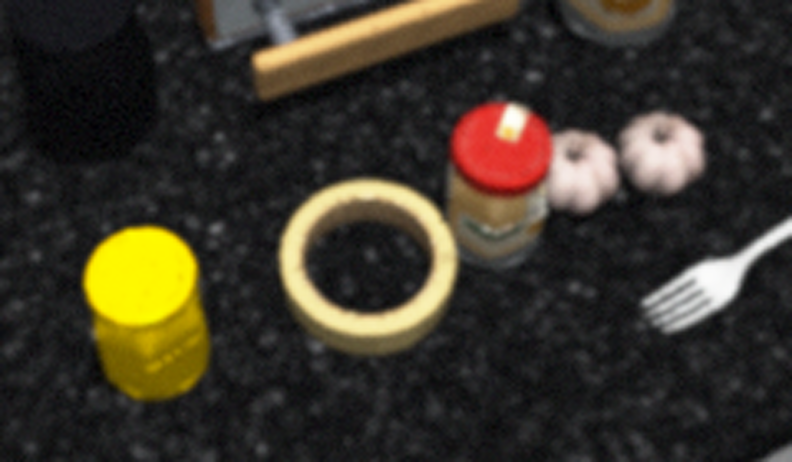

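There are four jar-like things in the scene picture: black at (177,208), yellow at (194,283), a large red-lid jar at (341,173) and a small red-lid jar at (300,243). Black and yellow are excluded. Of the two red ones, the smaller at (300,243) is meant, and it also stands between the tape roll (262,272) and the garlic (326,242). The crop confirms this. Next I measure the geometry.

```bash
python3 - <<'E'
from h import *
from scipy.optimize import least_squares
def fit(P,r=None):
    f=lambda a: np.hypot(P[:,0]-a[0],P[:,1]-a[1])-(a[2] if r is None else r)
    x0=list(P[:,:2].mean(0))+([.03] if r is None else [])
    s=least_squares(f,x0,loss='soft_l1',f_scale=.002); return s.x.round(4), np.abs(s.fun).mean().round(4)
for n in ('scene','side'):
    p=snapshot(n); w=cloud(p)
    for i,r in enumerate(cut_out(p,'jar')):
        P=w[r['region']]; P=P[~np.isnan(P[:,0])]
        m=np.median(P[:,:2],0)
        if abs(m[0]-.41)<.03 and abs(m[1]-.02)<.03:
            S=P[(P[:,2]>.01)&(P[:,2]<.06)]; print(n,'jar side',len(S),fit(S,.0295),fit(S)); 
            T=P[P[:,2]>.083]; print(' lid',fit(T,.0), (T[:,:2].max(0)+T[:,:2].min(0))/2, np.ptp(T[:,:2],axis=0))
    for r in cut_out(p,'tape_roll')[:1]:
        P=w[r['region']]; P=P[P[:,2]>.022]; 
        h=cv2.minEnclosingCircle((P[:,:2]*1000).astype(np.float32)); print(n,'tape',h,fit(P,.045))
    for q in ('garlic_a','jar','rail_mid','rail'):
        for r in tip_of(p,q): print(q,r['confidence'],r['pixel'],world(p,*r['pixel'],z=.036 if q=='rail_mid' else 0).round(4))
    for r in cut_out(p,'garlic_a'):
        P=w[r['region']]; P=P[(P[:,2]>.01)]; print(n,'garlic',np.nanmedian(P,0),fit(P[(P[:,2]>.015)&(P[:,2]<.035)],.0265))
    for r in cut_out(p,'rail')[:1]:
        P=w[r['region']]
        T=P[(P[:,2]>.059)&(P[:,2]<.066)]; B=P[(P[:,2]>.050)&(P[:,2]<.056)]
        for k,Q in(('housing top',T),('bar top',B)):
            print(n,k,len(Q),cv2.minAreaRect((Q[:,:2]*1000).astype(np.float32)))
E
```

```text
scene jar side 415 (array([0.4215, 0.0081]), np.float64(0.0011)) (array([0.4211, 0.0084, 0.0292]), np.float64(0.0011))
 lid (array([0.4189, 0.01  ]), np.float64(0.0185)) [0.41947826 0.00988263] [0.05491273 0.05404394]
scene tape ((422.4992370605469, 89.21700286865234), 49.94365692138672) (array([0.4229, 0.0898]), np.float64(0.0031))
garlic_a 0.66 [323.5, 246.8] [ 0.42 -0.05  0.  ]
garlic_a 0.66 [346.2, 241.2] [ 0.4109 -0.0983  0.    ]
jar 0.89 [194.6, 294.4] [0.4388 0.2188 0.    ]
jar 0.86 [334.9, 193.3] [ 0.5266 -0.1477  0.    ]
jar 0.67 [175.8, 226.5] [0.5986 0.1974 0.    ]
jar 0.61 [298.8, 256.0] [0.4236 0.0051 0.    ]
rail_mid 0.88 [270.7, 201.0] [0.5459 0.0042 0.036 ]
scene garlic [ 0.40191965 -0.09217242  0.0330768 ] (array([ 0.4122, -0.105 ]), np.float64(0.0036))
scene garlic [ 0.41109352 -0.04290831  0.03363073] (array([ 0.4261, -0.0476]), np.float64(0.0037))
scene housing top 741 ((621.9454956054688, 6.035682678222656), (197.46726989746094, 30.920394897460938), 86.61463928222656)
scene bar top 549 ((580.178955078125, 14.70391845703125), (196.1333770751953, 88.2402114868164),
[... 530 characters left out ...]
 [ 0.4236 -0.0063  0.    ]
jar 0.69 [301.7, 187.7] [ 0.5334 -0.1596  0.    ]
jar 0.57 [191.1, 241.9] [0.6036 0.1855 0.    ]
rail_mid 0.8 [268.3, 200.5] [0.5315 0.0167 0.036 ]
rail 0.87 [239.2, 206.4] [0.6077 0.0084 0.    ]
rail 0.62 [299.7, 245.3] [0.4236 0.0917 0.    ]
side garlic [ 0.40068903 -0.08755938  0.03108751] (array([ 0.4093, -0.1061]), np.float64(0.0029))
side garlic [ 0.39990761 -0.03987588  0.02692298] (array([ 0.4254, -0.0422]), np.float64(0.0019))
side housing top 392 ((622.3580932617188, 5.876213073730469), (193.1723175048828, 28.65082359313965), 85.68649291992188)
side bar top 377 ((577.6392822265625, 11.405563354492188), (192.8531036376953, 69.7705078125), 85.6756591796875)
```

The target jar is centred near (0.421, 0.008) with radius about 29 mm. The rail normal is about -4° from world x, with rail_mid near (0.540, 0.011). The gripper's body must clear the 86 mm lid, so the fingertips go at z≈26 mm (TCP 0.045). A nearly shut gripper about 45 mm wide fits between the neighbours.

Request:
carry_out:
  linear:
    - [0.011,0.038,0]
    - [0.022,0.076,0]
    - [0.033,0.113,0]
    - [0.044,0.151,0]
    - [0.055,0.189,0]
    - [0.066,0.227,0]
    - [0.077,0.265,0]
    - [0.088,0.302,0]
  roll: [-0.037,-0.075,-0.112,-0.15,-0.187,-0.225,-0.262,-0.3]
  gripper: 0.11

```text
clock: 2.32
tool_pos: [0.2729, -0.2934, 0.258]
eef_rot: [1.0, -0.001, 0.0, 0.0]
contact_force: [0.6, 0.3, 0.1]
opening: 0.417
```

Request:
carry_out:
  linear:
    - [0.011,0.038,0]
    - [0.022,0.076,0]
    - [0.033,0.113,0]
    - [0.044,0.151,0]
    - [0.055,0.189,0]
    - [0.066,0.227,0]
    - [0.077,0.265,0]
    - [0.088,0.302,0]
  roll: [0,0,0,0,0,0,0,0]

```text
clock: 2.98
tool_pos: [0.3613, 0.0108, 0.2583]
eef_rot: [1.0, -0.001, 0.001, 0.0]
contact_force: [0.6, -0.2, 0.4]
opening: 0.11
```

Request:
carry_out:
  linear:
    - [0,-0.002,-0.03]
    - [0,-0.002,-0.06]
    - [0,-0.002,-0.09]
    - [0,-0.002,-0.12]
    - [0,-0.002,-0.15]
    - [0,-0.002,-0.15]
  roll: [0,0,0,0,0,0]

```text
clock: 3.48
tool_pos: [0.3651, 0.0081, 0.1294]
eef_rot: [1.0, -0.001, -0.007, 0.002]
contact_force: [0.4, 0.4, 0.7]
opening: 0.112
```

```bash
python3 - <<'E'
from h import *
s=status.get_state(); print(s['tool_pos'],s['eef_rot'],s['q'])
for n in ('scene','side','wrist'):
    p=snapshot(n); save(p,n+'1')
a=[cv2.imread(f'pics/{n}1.png') for n in('side','wrist')]
cv2.imwrite('pics/both1.png',cv2.resize(np.hstack(a),(800,300)))
E
```

```text
[0.36506658 0.00809822 0.12941332] [ 9.99973226e-01 -5.67107315e-04 -7.04852499e-03  1.88234635e-03] [-0.13202518  0.68956318 -0.02898102  2.4280627   0.47686049  0.04353693
 -2.20307055]
```

View pics/both1.png

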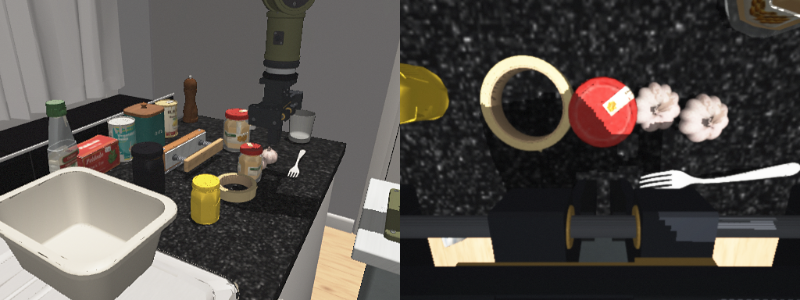

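Request:
carry_out:
  linear:
    - [-0.004,0,-0.02]
    - [-0.004,0,-0.02]
    - [-0.004,0,-0.02]
    - [-0.004,0,-0.02]
    - [-0.004,0,-0.02]
    - [-0.004,0,-0.02]
  roll: [0,0,0,0,0,0]

```text
clock: 4.13
tool_pos: [0.3686, 0.008, 0.1185]
eef_rot: [1.0, -0.001, -0.01, 0.001]
contact_force: [0.6, 0.5, 1.1]
opening: 0.108
```

```bash
python3 - <<'E'
from h import *
s=status.get_state(); print(s['tool_pos'],s['eef_rot'],s['q'])
p=snapshot('scene'); save(p,'scene2')
w=cloud(snapshot('side'))
w0=np.load('scene0.npy'); w1=np.load('side0.npy')
# bar top z .050-.056, in rail frame
o=np.array([.607,.007]); a=-np.radians(3.8); ex=np.array([np.cos(a),np.sin(a)]); ey=np.array([-np.sin(a),np.cos(a)])
for w in (w0,w1):
    m=(w[...,2]>.046)&(w[...,2]<.057)&(w[...,0]>.48)&(w[...,0]<.6)&(np.abs(w[...,1]-.01)<.1)
    P=w[m][:,:2]-o; X=P@ex; Y=P@ey
    k=X<-.02
    print(np.percentile(X[k],[1,5,25,50,75,95,99]).round(4), np.polyfit(Y[k],X[k],1), Y[k].min(),Y[k].max())
    m=(w[...,2]>.022)&(w[...,2]<.048)&(w[...,0]>.48)&(w[...,0]<.6)&(np.abs(w[...,1]-.01)<.1)
    P=w[m][:,:2]-o; X=P@ex; Y=P@ey; k=X<-.03; print(' face',np.percentile(X[k],[1,5,25,50,75]).round(4),np.polyfit(Y[k],X[k],1))
E
```

```text
[0.36859965 0.00803448 0.11851652] [ 0.9999443  -0.00143737 -0.01035263  0.00146534] [-0.11394844  0.71846533 -0.0530445   2.41857396  0.92329944  0.04337357
 -2.65114228]
[-0.0639 -0.0629 -0.0611 -0.0582 -0.0544 -0.0508 -0.0491] [-0.00933503 -0.05763718] -0.09133051243304333 0.0882870233327196
 face [-0.0641 -0.0635 -0.0627 -0.062  -0.0612] [-0.00182195 -0.05976533]
[-0.0634 -0.0629 -0.0615 -0.0596 -0.0555 -0.0511 -0.0495] [-0.0039654  -0.05840783] -0.08903027921056342 0.08876461808729032
 face [-0.0642 -0.0635 -0.0626 -0.062  -0.0611] [ 0.01493612 -0.06039947]
```

View pics/scene2.png

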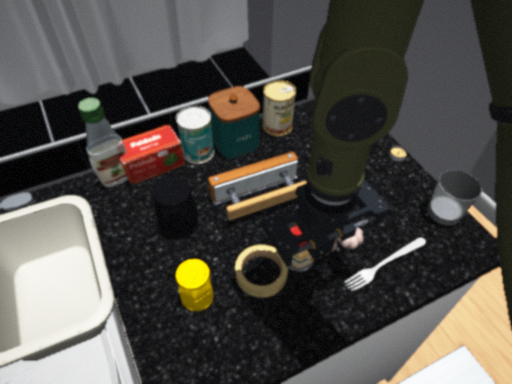

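The bar face shows near x≈0.545. The reach problem is the last joint, which has hit its limit of -2.65. The grasp is symmetric, so I'll rise and turn the gripper half a turn, which lets the wrist flip.

Request:
carry_out:
  linear:
    - [0.005,0,0.03]
    - [0.01,0,0.06]
    - [0.015,0,0.09]
    - [0.02,0,0.12]
    - [0.03,0,0.14]
    - [0.03,0,0.14]
    - [0.03,0,0.14]
    - [0.03,0,0.14]
  roll: [0,0,0,0,0,-0.1,-0.2,-0.3]

```text
clock: 4.9
tool_pos: [0.3983, 0.008, 0.259]
eef_rot: [0.988, -0.154, -0.01, -0.001]
contact_force: [-1.1, -1.0, -1.1]
opening: 0.112
```

```bash
python3 - <<'E'
from h import *
s=status.get_state(); print(s['tool_pos'],s['eef_rot'],s['q'])
E
```

```text
[0.39829741 0.00796035 0.25899857] [ 9.88071790e-01 -1.53639759e-01 -1.04235661e-02 -5.58165376e-04] [ 0.2979965   0.46314334 -0.62425896  2.17401648  0.43072604  0.64712895
 -2.51008119]
```

Request:
carry_out:
  linear:
    - [0,0,0]
    - [0,0,0]
    - [0,0,0]
    - [0,0,0]
    - [0,0,0]
    - [0,0,0]
  roll: [-0.12,-0.24,-0.36,-0.48,-0.6,-0.7]

```text
clock: 5.4
tool_pos: [0.398, 0.0082, 0.2594]
eef_rot: [0.874, -0.486, -0.009, -0.005]
contact_force: [0.2, 0.5, -0.3]
opening: 0.109
```

```bash
python3 - <<'E'
from h import *
s=status.get_state(); print(s['tool_pos'],s['eef_rot'],s['q'])
E
```

```text
[0.39804436 0.00820165 0.25943985] [ 0.87379275 -0.48618306 -0.00942699 -0.00483625] [-0.14686538  0.41018061  0.03587645  2.20193906 -0.06446965  0.54032276
 -2.64471864]
```

Positive turn is the direction that raises q6.

Request:
carry_out:
  linear:
    - [0,0,0]
    - [0,0,0]
    - [0,0,0]
    - [0,0,0]
    - [0,0,0]
    - [0,0,0]
    - [0,0,0]
    - [0,0,0]
  roll: [0.12,0.24,0.36,0.48,0.6,0.72,0.84,0.96]

```text
clock: 6.07
tool_pos: [0.3975, 0.0085, 0.2596]
eef_rot: [1.0, -0.025, -0.011, -0.0]
contact_force: [-0.1, 0.3, 0.0]
opening: 0.109
```

Request:
carry_out:
  linear:
    - [0,0,0]
    - [0,0,0]
    - [0,0,0]
    - [0,0,0]
    - [0,0,0]
    - [0,0,0]
    - [0,0,0]
    - [0,0,0]
  roll: [0.12,0.24,0.36,0.48,0.6,0.72,0.84,0.96]

```text
clock: 6.73
tool_pos: [0.3968, 0.0087, 0.2597]
eef_rot: [0.897, 0.442, -0.01, 0.004]
contact_force: [-0.5, -0.8, 0.8]
opening: 0.113
```

Request:
carry_out:
  linear:
    - [0,0,0]
    - [0,0,0]
    - [0,0,0]
    - [0,0,0]
    - [0,0,0]
    - [0,0,0]
    - [0,0,0]
    - [0,0,0]
  roll: [0.12,0.24,0.36,0.48,0.6,0.72,0.84,0.96]

```text
clock: 7.4
tool_pos: [0.3961, 0.0087, 0.2598]
eef_rot: [0.59, 0.808, -0.007, 0.008]
contact_force: [0.3, 0.0, -0.3]
opening: 0.106
```

Request:
carry_out:
  linear:
    - [0,0,0]
    - [0,0,0]
    - [0,0,0]
    - [0,0,0]
    - [0,0,0]
    - [0,0,0]
    - [0,0,0]
    - [0,0,0]
  roll: [0.12,0.24,0.36,0.48,0.6,0.72,0.84,0.96]

```text
clock: 8.07
tool_pos: [0.3952, 0.0086, 0.2598]
eef_rot: [0.147, 0.989, -0.003, 0.009]
contact_force: [-0.4, 1.4, 0.1]
opening: 0.109
```

```bash
python3 - <<'E'
from h import *
s=status.get_state(); print(s['tool_pos'],s['eef_rot'],s['q'])
from scipy.spatial.transform import Rotation as R
print(R.from_quat(s['eef_rot']).as_matrix().round(4))
E
```

```text
[0.39518298 0.00858571 0.2598153 ] [ 0.14736182  0.9890328  -0.00297435  0.00947462] [ 0.55735186  0.57294017 -1.08759861  2.19938684  0.76212371  0.79661414
  0.23808835]
[[-0.9564  0.2915  0.0179]
 [ 0.2914  0.9566 -0.0087]
 [-0.0196 -0.0031 -0.9998]]
```

Request:
carry_out:
  linear:
    - [-0.012,0,0]
    - [-0.024,0,0]
    - [-0.037,0,0]
    - [-0.037,0,-0.03]
    - [-0.037,0,-0.06]
    - [-0.037,0,-0.09]
    - [-0.037,0,-0.12]
    - [-0.037,0,-0.14]
  roll: [0.1,0.2,0.296,0.296,0.296,0.296,0.296,0.296]

```text
clock: 8.73
tool_pos: [0.3571, 0.0082, 0.1182]
eef_rot: [-0.0, 1.0, -0.002, 0.008]
contact_force: [0.2, -0.5, 0.1]
opening: 0.11
```

```bash
python3 - <<'E'
from h import *
s=status.get_state(); print(s['tool_pos'],s['q'])
from scipy.spatial.transform import Rotation as R
print(R.from_quat(s['eef_rot']).as_matrix().round(4))
E
```

```text
[0.35709687 0.00824284 0.11818182] [ 0.34711473  0.83602162 -0.86361959  2.46132971  1.51495751  0.60997829
 -0.23966852]
[[-9.999e-01 -1.000e-04  1.700e-02]
 [-2.000e-04  1.000e+00 -4.600e-03]
 [-1.700e-02 -4.600e-03 -9.998e-01]]
```

Request:
carry_out:
  linear:
    - [0.004,0,-0.015]
    - [0.008,0,-0.03]
    - [0.01,0,-0.045]
    - [0.01,0,-0.06]
    - [0.01,0,-0.072]
    - [0.01,0,-0.072]
    - [0.01,0,-0.072]
  roll: [0,0,0,0,0,0,0]

```text
clock: 9.32
tool_pos: [0.3664, 0.0081, 0.046]
eef_rot: [0.0, 1.0, -0.003, 0.007]
contact_force: [0.1, 0.5, 0.1]
opening: 0.113
```

```bash
python3 - <<'E'
from h import *
s=status.get_state(); print(s['tool_pos'],s['q'],s['contact_force'])
from scipy.spatial.transform import Rotation as R
print(R.from_quat(s['eef_rot']).as_matrix().round(4))
p=snapshot('side'); save(p,'side3')
a=cv2.imread('pics/side3.png')[130:290,220:440]
cv2.imwrite('pics/side3c.png',cv2.resize(a,None,fx=3.5,fy=3.5,interpolation=2))
E
```

```text
[0.36637803 0.00808164 0.04600741] [ 0.33312458  1.04689334 -0.84991122  2.45728617  1.7796585   0.73523419
 -0.45116724] [0.13095256 0.48254332 0.08527414]
[[-9.999e-01  1.000e-04  1.470e-02]
 [-0.000e+00  1.000e+00 -5.000e-03]
 [-1.470e-02 -5.000e-03 -9.999e-01]]
```

View pics/side3c.png

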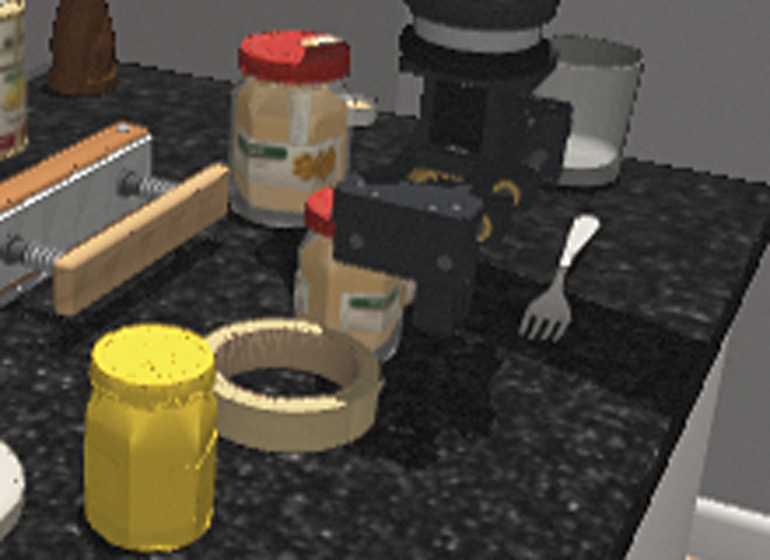

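The side picture shows the fingers in the clear behind the jar (crop 440,300), with the gripper's body just above the lid. I advance gently.

Request:
carry_out:
  linear:
    - [0.002,0.0,-0.001]
    - [0.004,0.0,-0.001]
    - [0.006,0,-0.001]
    - [0.008,0,-0.001]
    - [0.01,0,-0.001]
    - [0.012,0,-0.001]
    - [0.014,0,-0.001]
    - [0.016,0,-0.001]
  roll: [0,0,0,0,0,0,0,0]

```text
clock: 10.03
tool_pos: [0.3829, 0.0081, 0.0455]
eef_rot: [-0.0, 1.0, -0.003, 0.008]
contact_force: [-2.1, -0.0, 0.6]
opening: 0.11
```

Request:
carry_out:
  linear:
    - [0.002,0,0]
    - [0.004,0,0]
    - [0.006,0,0]
    - [0.008,0,0]
  roll: [0,0,0,0]

```text
clock: 10.37
tool_pos: [0.3905, 0.0081, 0.0455]
eef_rot: [-0.0, 1.0, -0.002, 0.007]
contact_force: [-2.9, -0.2, 1.1]
opening: 0.11
```

```bash
python3 - <<'E'
from h import *
s=status.get_state(); print(s['tool_pos'],s['contact_force'],s['moment'])
for n in ('side','scene'):
    p=snapshot(n); save(p,n+'4'); w=cloud(p)
    for q in ('jar','garlic_a','tape_roll'):
        for r in cut_out(p,q):
            P=w[r['region']]; print(n,q,round(r['confidence'],2),r['pixel'],np.nanmedian(P,0).round(4))
a=cv2.imread('pics/side4.png')[130:290,220:440]
cv2.imwrite('pics/side4c.png',cv2.resize(a,None,fx=3.5,fy=3.5,interpolation=2))
E
```

```text
[0.39051754 0.00806546 0.04550277] [-2.85609229 -0.15408117  1.07391755] [ 0.06857504  0.40649338 -0.03588056]
side jar 0.89 [299.9, 164.5] [ 0.526  -0.1245  0.0754]
side jar 0.83 [191.8, 211.8] [0.5807 0.211  0.0783]
side jar 0.67 [312.6, 215.9] [0.4208 0.0323 0.0376]
side jar 0.61 [262.9, 254.3] [0.4241 0.2356 0.0546]
side tape_roll 0.83 [300.7, 245.2] [0.4143 0.095  0.0172]
scene jar 0.67 [351.8, 187.6] [ 0.4945 -0.1603  0.0521]
scene jar 0.65 [194.8, 285.2] [0.4193 0.2183 0.0828]
scene jar 0.57 [175.5, 207.1] [0.5784 0.1936 0.0855]
scene jar 0.45 [289.9, 244.1] [0.4275 0.0285 0.0655]
scene garlic_a 0.63 [348.1, 242.3] [ 0.3926 -0.0895  0.0275]
scene tape_roll 0.88 [251.3, 285.2] [0.4027 0.1085 0.0227]
```

View pics/side4c.png

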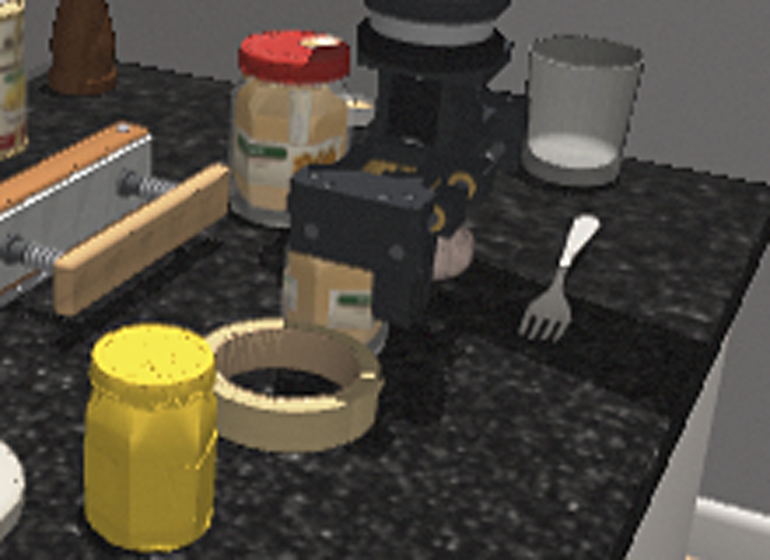

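Force is 2.9 N, the jar stays upright and the tape is unmoved. I continue.

Request:
carry_out:
  linear:
    - [0.003,0,0]
    - [0.006,0,0]
    - [0.009,0,0]
    - [0.012,0,0]
    - [0.015,0,0]
    - [0.018,0,0]
    - [0.021,0,0]
    - [0.024,0,0]
  roll: [0,0,0,0,0,0,0,0]

```text
clock: 11.43
tool_pos: [0.4155, 0.0081, 0.0455]
eef_rot: [0.0, 1.0, -0.003, 0.008]
contact_force: [-2.0, -0.3, 0.5]
opening: 0.109
```

Request:
carry_out:
  linear:
    - [0.003,0,0]
    - [0.006,0,0]
    - [0.009,0,0]
    - [0.012,0,0]
    - [0.015,0,0]
    - [0.018,0,0]
    - [0.021,0,0]
    - [0.024,0,0]
  roll: [0,0,0,0,0,0,0,0]

```text
clock: 12.1
tool_pos: [0.4398, 0.0081, 0.0455]
eef_rot: [-0.0, 1.0, -0.003, 0.008]
contact_force: [-2.6, -0.1, -0.3]
opening: 0.114
```

```bash
python3 - <<'E'
from h import *
s=status.get_state(); print(s['tool_pos'],s['contact_force'],s['moment'])
for n in ('side','scene'):
    p=snapshot(n); save(p,n+'5'); w=cloud(p)
    for q in ('jar','garlic_a','tape_roll'):
        for r in cut_out(p,q):
            P=w[r['region']]; print(n,q,round(r['confidence'],2),r['pixel'],np.nanmedian(P,0).round(4))
a=cv2.imread('pics/side5.png')[130:290,220:440]
b=cv2.imread('pics/scene5.png')[150:310,180:400]
cv2.imwrite('pics/s5c.png',cv2.resize(np.vstack([a,b]),None,fx=1.85,fy=1.85,interpolation=2))
E
```

```text
[0.43978525 0.00811917 0.04553799] [-2.58078749 -0.12510878 -0.26558118] [0.01711058 0.35618073 0.00274209]
side jar 0.84 [294.7, 156.0] [ 0.5425 -0.1217  0.093 ]
side jar 0.8 [265.0, 253.7] [0.4242 0.2359 0.055 ]
side jar 0.75 [190.4, 210.4] [0.5812 0.2109 0.0778]
side jar 0.67 [285.5, 211.3] [0.4719 0.0333 0.0333]
side garlic_a 0.92 [332.5, 207.2] [ 0.4137 -0.0343  0.0277]
side garlic_a 0.69 [345.4, 199.5] [ 0.3999 -0.0876  0.0304]
side tape_roll 0.75 [301.8, 244.9] [0.4136 0.0955 0.0171]
scene jar 0.91 [347.1, 169.0] [ 0.509  -0.149   0.1095]
scene jar 0.91 [190.1, 286.6] [0.4199 0.2183 0.0816]
scene jar 0.72 [176.4, 205.5] [0.5785 0.1937 0.0857]
scene jar 0.67 [275.8, 228.4] [0.4728 0.0287 0.056 ]
scene jar 0.41 [258.2, 287.4] [0.4111 0.097  0.0228]
scene garlic_a 0.95 [324.6, 241.3] [ 0.4124 -0.0402  0.0326]
scene garlic_a 0.8 [350.2, 234.2] [ 0.4015 -0.0922  0.0324]
scene tape_roll 0.61 [255.7, 285.9] [0.4143 0.0958 0.0225]
```

View pics/s5c.png

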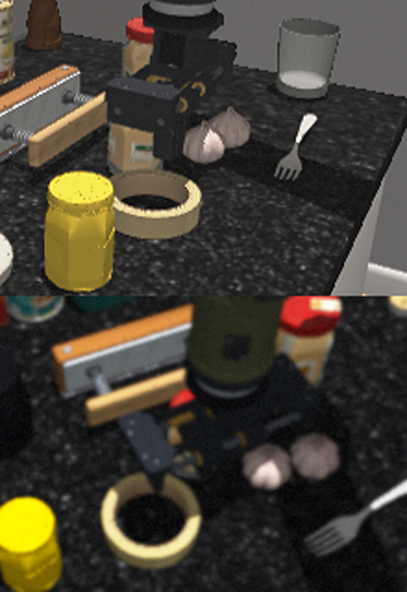

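The jar is out of the row and the neighbours are unmoved. Next I feel for the bar.

Request:
carry_out:
  linear:
    - [0.003,0,0]
    - [0.006,0,0]
    - [0.009,0,0]
    - [0.012,0,0]
    - [0.015,-0.001,0]
    - [0.018,-0.001,0]
    - [0.02,-0.001,0]
    - [0.022,-0.001,0]
  roll: [0,0,0,0,0,0,0,0]

```text
clock: 13.17
tool_pos: [0.4621, 0.007, 0.0456]
eef_rot: [0.0, 1.0, -0.003, 0.009]
contact_force: [-2.9, 0.8, 0.5]
opening: 0.111
```

Request:
carry_out:
  linear:
    - [0.001,0,0]
    - [0.002,0,0]
    - [0.003,0,0]
    - [0.004,0,0]
    - [0.005,0,0]
    - [0.006,0,0]
    - [0.007,0,0]
    - [0.008,0,0]
  roll: [0,0,0,0,0,0,0,0]

```text
clock: 13.83
tool_pos: [0.4702, 0.007, 0.0456]
eef_rot: [0.0, 1.0, -0.003, 0.009]
contact_force: [-1.9, 0.6, 0.2]
opening: 0.111
```

Request:
carry_out:
  linear:
    - [0.001,0,0]
    - [0.002,0,0]
    - [0.003,0,0]
    - [0.004,0,0]
    - [0.005,0,0]
  roll: [0,0,0,0,0]

```text
clock: 14.25
tool_pos: [0.4753, 0.007, 0.0456]
eef_rot: [0.0, 1.0, -0.003, 0.009]
contact_force: [-2.5, 0.3, 1.0]
opening: 0.111
```

Request:
carry_out:
  linear:
    - [0.0005,0,0]
    - [0.001,0,0]
    - [0.0015,0,0]
    - [0.002,0,0]
  roll: [0,0,0,0]

```text
clock: 14.58
tool_pos: [0.4773, 0.0071, 0.0456]
eef_rot: [0.0, 1.0, -0.003, 0.008]
contact_force: [-1.9, -0.9, 0.7]
opening: 0.11
```

```bash
python3 - <<'E'
from h import *
s=status.get_state(); print(s['tool_pos'],s['contact_force'],s['moment'])
p=snapshot('side'); save(p,'side6')
a=cv2.imread('pics/side6.png')[130:290,200:420]
cv2.imwrite('pics/s6c.png',cv2.resize(a,None,fx=3.5,fy=3.5,interpolation=2))
E
```

```text
[0.477269   0.00705092 0.04555935] [-1.87440131 -0.88542986  0.67570377] [ 0.10885539  0.38335947 -0.00899888]
```

View pics/s6c.png

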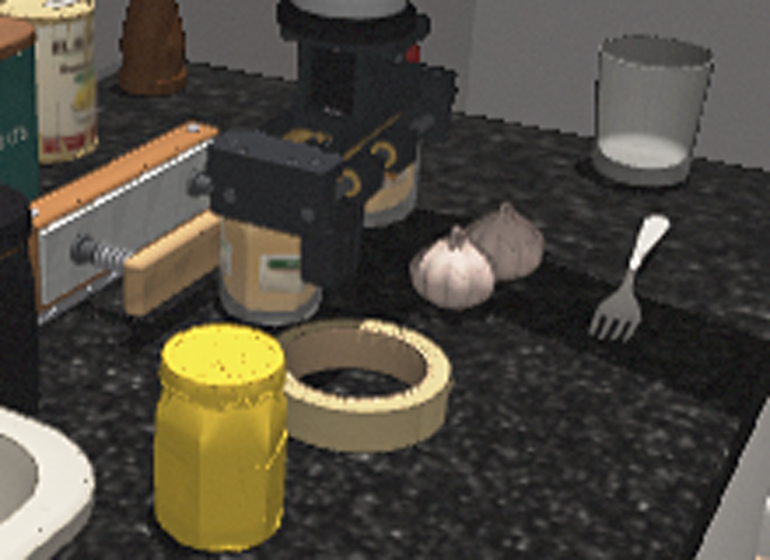

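Request:
carry_out:
  linear:
    - [0.0005,0,0]
    - [0.001,0,0]
    - [0.0015,0,0]
    - [0.002,0,0]
  roll: [0,0,0,0]

```text
clock: 14.97
tool_pos: [0.4794, 0.0071, 0.0455]
eef_rot: [0.0, 1.0, -0.003, 0.009]
contact_force: [-2.6, 0.4, 0.6]
opening: 0.109
```

Request:
carry_out:
  linear:
    - [0.0005,0,0]
    - [0.001,0,0]
    - [0.0015,0,0]
    - [0.002,0,0]
  roll: [0,0,0,0]

```text
clock: 15.3
tool_pos: [0.4806, 0.007, 0.0455]
eef_rot: [0.0, 1.0, -0.003, 0.008]
contact_force: [-5.4, 0.6, 2.0]
opening: 0.11
```

Contact: the force has risen to 5.4 N.

Request:
carry_out:
  linear:
    - [0.001,0,0]
    - [0.0015,0,0]
    - [0.002,0,0]
  roll: [0,0,0]

```text
clock: 15.55
tool_pos: [0.4811, 0.007, 0.0455]
eef_rot: [-0.0, 1.0, -0.003, 0.007]
contact_force: [-8.1, 0.7, 4.8]
opening: 0.111
```

Request:
carry_out:
  linear:
    - [0.0012,0,0.0004]
    - [0.0015,0,0.0006]
  roll: [0,0]

```text
clock: 15.72
tool_pos: [0.4815, 0.007, 0.0459]
eef_rot: [-0.0, 1.0, -0.003, 0.006]
contact_force: [-4.7, 1.1, 0.1]
opening: 0.112
```

```bash
python3 - <<'E'
from h import *
s=status.get_state(); print(s['tool_pos'],s['contact_force'],s['moment'])
p=snapshot('side'); save(p,'side7')
a=cv2.imread('pics/side7.png')[150:250,230:370]
cv2.imwrite('pics/s7c.png',cv2.resize(a,None,fx=5.5,fy=5.5,interpolation=2))
E
```

```text
[0.48151927 0.00698325 0.04589391] [-4.73576062  1.14428476  0.10068942] [0.13220005 0.97821967 0.02657872]
```

View pics/s7c.png

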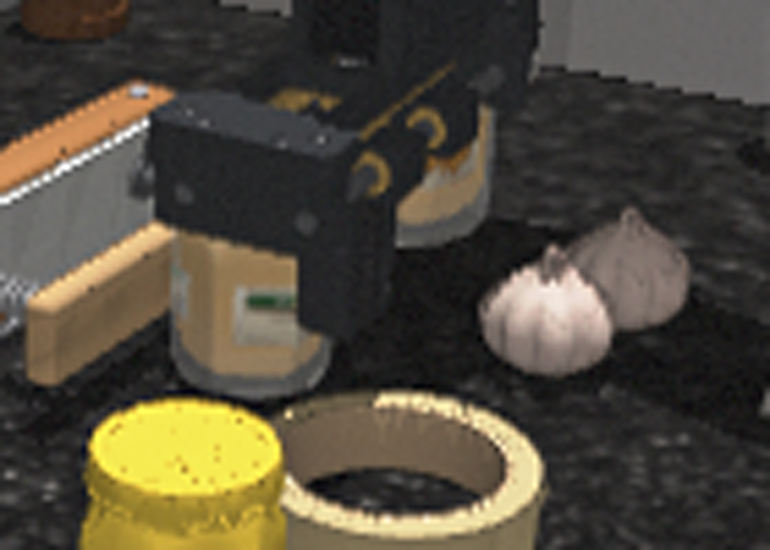

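Request:
carry_out:
  linear:
    - [0.0006,0,0]
    - [0.0012,0,0.0001]
    - [0.0018,0,0.0002]
    - [0.0018,0,0.0002]
  roll: [0,0,0,0]

```text
clock: 16.1
tool_pos: [0.4821, 0.0069, 0.0458]
eef_rot: [-0.0, 1.0, -0.003, 0.004]
contact_force: [-4.8, 1.3, -0.1]
opening: 0.107
```

Request:
carry_out:
  linear:
    - [0.0008,0,0.0001]
    - [0.0015,0,0.0003]
    - [0.0015,0,0.0003]
  roll: [0,0,0]

```text
clock: 16.35
tool_pos: [0.4823, 0.0068, 0.0459]
eef_rot: [-0.001, 1.0, -0.003, 0.003]
contact_force: [-6.6, 0.1, 1.1]
opening: 0.107
```

Request:
carry_out:
  linear:
    - [0.0012,0,0.0002]
    - [0.0024,0,0.0003]
    - [0.0034,0,0.0004]
    - [0.0034,0,0.0004]
  roll: [0,0,0,0]

```text
clock: 16.68
tool_pos: [0.4833, 0.0067, 0.0459]
eef_rot: [-0.001, 1.0, -0.003, 0.001]
contact_force: [-8.4, 0.6, 1.1]
opening: 0.111
```

Request:
carry_out:
  linear:
    - [0.003,0,0.0004]
    - [0.0038,0,0.0004]
    - [0.0038,0,0.0004]
    - [0.0038,0,0.0004]
  roll: [0,0,0,0]

```text
clock: 17.02
tool_pos: [0.4838, 0.0065, 0.0458]
eef_rot: [-0.001, 1.0, -0.003, -0.002]
contact_force: [-9.8, 1.0, 2.6]
opening: 0.104
```

About 9.8 N. I hold this for 8 rows.

Request:
carry_out:
  linear:
    - [0.0036,0,0.0005]
    - [0.0036,0,0.0005]
    - [0.0036,0,0.0005]
    - [0.0036,0,0.0005]
    - [0.0036,0,0.0005]
    - [0.0036,0,0.0005]
    - [0.0036,0,0.0005]
    - [0.0036,0,0.0005]
  roll: [0,0,0,0,0,0,0,0]

```text
clock: 17.68
tool_pos: [0.484, 0.0064, 0.0459]
eef_rot: [-0.002, 1.0, -0.004, -0.005]
contact_force: [-10.2, 0.8, 2.1]
opening: 0.105
```

```bash
python3 - <<'E'
from h import *
s=status.get_state(); print(s['tool_pos'],s['contact_force'],s['moment'],s['eef_rot'])
p=snapshot('side'); save(p,'side8'); w=cloud(p)
o=np.array([.607,.007]); a=-np.radians(3.8); ex=np.array([np.cos(a),np.sin(a)]); ey=np.array([-np.sin(a),np.cos(a)])
m=(w[...,2]>.022)&(w[...,2]<.048)&(w[...,0]>.5)&(w[...,0]<.6)&(w[...,1]<.11)&(w[...,1]>.05)
P=w[m][:,:2]-o; X=P@ex; Y=P@ey; k=X<-.03; print(' face',np.percentile(X[k],[1,5,25,50,75]).round(4),k.sum())
a=cv2.imread('pics/side8.png')[150:250,230:370]
cv2.imwrite('pics/s8c.png',cv2.resize(a,None,fx=5.5,fy=5.5,interpolation=2))
s=status.get_state(); print(s['contact_force'])
E
```

```text
[0.48403846 0.00636201 0.04585313] [-10.22347958   0.80843699   2.05019401] [ 0.25298748  1.92798986 -0.0450266 ] [-0.00154913  0.99998046 -0.0037593  -0.00474895]
 face [-0.0605 -0.0598 -0.0588 -0.0581 -0.0568] 218
[-10.25475103   0.13989986   2.61965898]
```

View pics/s8c.png

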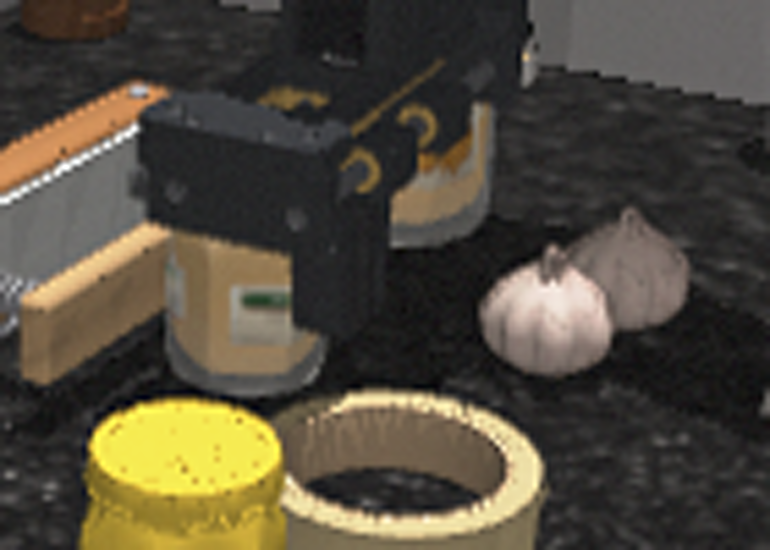

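Held for over 0.67 s at 9.8–10.2 N, with the bar face pushed back about 4 mm. Now I ease off slowly.

Request:
carry_out:
  linear:
    - [0.003,0,0.0005]
    - [0.0023,0,0.0005]
    - [0.0016,0,0.0005]
    - [0.0009,0,0.0005]
    - [0.0002,0,0.0005]
    - [-0.0005,0,0.0005]
    - [-0.0012,0,0.0005]
    - [-0.0019,0,0.0005]
  roll: [0,0,0,0,0,0,0,0]

```text
clock: 18.4
tool_pos: [0.4821, 0.0064, 0.0462]
eef_rot: [-0.002, 1.0, -0.004, -0.005]
contact_force: [-3.3, 0.2, -1.2]
opening: 0.114
```

Request:
carry_out:
  linear:
    - [-0.0007,0,0]
    - [-0.0014,0,0]
    - [-0.0021,0,0]
    - [-0.0028,0,0]
    - [-0.0035,0,0]
    - [-0.0042,0,0]
    - [-0.005,0,0]
    - [-0.006,0,0]
  roll: [0,0,0,0,0,0,0,0]

```text
clock: 19.07
tool_pos: [0.4765, 0.0064, 0.0464]
eef_rot: [-0.001, 1.0, -0.004, -0.004]
contact_force: [1.2, 0.3, 0.3]
opening: 0.109
```

Request:
carry_out:
  linear:
    - [-0.002,0,0]
    - [-0.004,0,0]
    - [-0.006,0,0]
    - [-0.009,0,0]
    - [-0.012,0,0]
    - [-0.015,0,0]
    - [-0.018,0,0]
    - [-0.02,0,0]
  roll: [0,0,0,0,0,0,0,0]

```text
clock: 19.73
tool_pos: [0.456, 0.0064, 0.0464]
eef_rot: [-0.002, 1.0, -0.004, -0.005]
contact_force: [-0.2, -0.2, -0.0]
opening: 0.112
```

```bash
python3 - <<'E'
from h import *
s=status.get_state(); print(s['tool_pos'],s['contact_force'],s['moment'],s['eef_rot'],s['q'])
p=snapshot('side'); save(p,'side9')
a=cv2.imread('pics/side9.png')[150:250,230:370]
cv2.imwrite('pics/s9c.png',cv2.resize(a,None,fx=5.5,fy=5.5,interpolation=2))
E
```

```text
[0.45599973 0.00639586 0.04637521] [-0.18174887 -0.20897841 -0.03461528] [ 0.05550616 -0.14999562 -0.02076385] [-0.00158555  0.99998168 -0.00370783 -0.00451446] [ 0.33136953  1.00806057 -0.76039353  2.17430541  1.40075292  0.63908667
  0.06847724]
```

View pics/s9c.png

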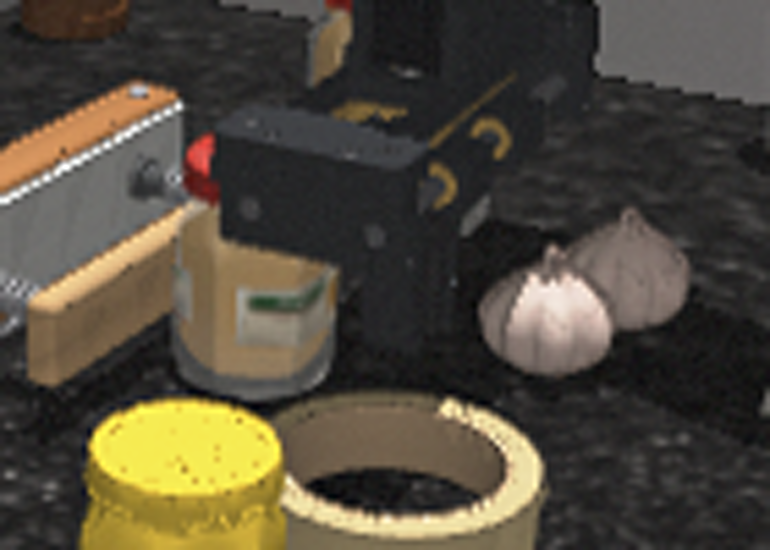

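The jar is standing clear of the fingers. I lift straight up.

Request:
carry_out:
  linear:
    - [-0.003,0,0.01]
    - [-0.006,0,0.03]
    - [-0.006,0,0.06]
    - [-0.006,0,0.09]
    - [-0.006,0,0.12]
    - [-0.006,0,0.15]
    - [-0.006,0,0.18]
    - [-0.006,0,0.18]
  roll: [0,0,0,0,0,0,0,0]

```text
clock: 20.45
tool_pos: [0.4519, 0.0077, 0.2308]
eef_rot: [-0.002, 1.0, -0.003, -0.001]
contact_force: [0.3, 0.3, 0.6]
opening: 0.112
```

Request:
carry_out:
  linear:
    - [0,-0.03,0.01]
    - [0,-0.06,0.02]
    - [0,-0.09,0.03]
    - [0,-0.12,0.03]
    - [0,-0.15,0.03]
    - [0,-0.18,0.03]
    - [0,-0.21,0.03]
    - [0,-0.21,0.03]
  roll: [0,0,0,0,0,0,0,0]

```text
clock: 21.12
tool_pos: [0.4505, -0.2091, 0.259]
eef_rot: [0.003, 1.0, -0.005, -0.002]
contact_force: [-0.2, -0.3, 0.5]
opening: 0.112
```

```bash
python3 - <<'E'
from h import *
from scipy.optimize import least_squares
def fit(P,r=.029):
    f=lambda a: np.hypot(P[:,0]-a[0],P[:,1]-a[1])-r
    return least_squares(f,P[:,:2].mean(0)+[.02,-.01],loss='soft_l1',f_scale=.002).x.round(4)
s=status.get_state(); print(s['clock'],s['tool_pos'],s['contact_force'])
o=np.array([.607,.007]); a=-np.radians(3.8); ex=np.array([np.cos(a),np.sin(a)])
for n in ('scene','side'):
    p=snapshot(n); save(p,n+'10'); w=cloud(p)
    for q in ('jar','garlic_a','tape_roll'):
        for r in cut_out(p,q):
            P=w[r['region']]; print(n,q,round(r['confidence'],2),np.nanmedian(P,0).round(4), 'top',np.nanpercentile(P[:,2],98).round(4))
            m=np.nanmedian(P,0)
            if q=='jar' and abs(m[0]-.51)<.03 and abs(m[1])<.04:
                S=P[(P[:,2]>.01)&(P[:,2]<.06)]; c=fit(S); print('  jar c',c,'front rail-x',((c-o)@ex+.029).round(4))
    m=(w[...,2]>.022)&(w[...,2]<.048)&(w[...,0]>.5)&(w[...,0]<.6)&(w[...,1]<.11)&(w[...,1]>.05)
    X=(w[m][:,:2]-o)@ex; k=X<-.03; print(' face',np.median(X[k]).round(4))
a=cv2.imread('pics/scene10.png')[150:310,180:400];b=cv2.imread('pics/side10.png')[130:290,200:420]
cv2.imwrite('pics/s10.png',cv2.resize(np.hstack([a,b]),None,fx=1.8,fy=1.8))
E
```

```text
21.1167 [ 0.45053494 -0.209139    0.25896377] [-0.21228109 -0.27533029  0.48996083]
scene jar 0.73 [ 0.5138 -0.1385  0.088 ] top 0.1159
scene jar 0.68 [0.5034 0.0171 0.0685] top 0.0876
  jar c [0.5184 0.0081] front rail-x -0.0595
scene jar 0.64 [0.4191 0.2186 0.0831] top 0.0878
scene jar 0.61 [0.5781 0.1934 0.0858] top 0.1126
scene garlic_a 0.88 [ 0.4028 -0.092   0.0322] top 0.0459
scene garlic_a 0.59 [ 0.4133 -0.0407  0.0321] top 0.0477
scene tape_roll 0.92 [0.4186 0.0918 0.0225] top 0.0261
 face -0.0614
side jar 0.93 [0.5811 0.2112 0.0781] top 0.1119
side jar 0.75 [ 0.519  -0.1255  0.0685] top 0.1154
side jar 0.7 [0.508  0.0285 0.0503] top 0.0869
  jar c [0.5182 0.0078] front rail-x -0.0597
side jar 0.6 [0.4241 0.2354 0.0554] top 0.087
side garlic_a 0.71 [ 0.4163 -0.0345  0.0278] top 0.0467
side garlic_a 0.63 [ 0.4007 -0.0891  0.0297] top 0.0446
 face -0.0611
```

View pics/s10.png

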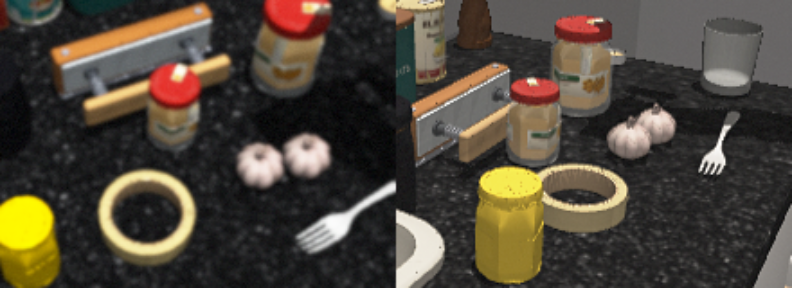

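The jar stands upright against the bar. The tape and garlic are where they were, and the hand is clear.

```bash
python3 -c "
from plant import finish_job
print(finish_job())"
```

```text
the job is handed in; nothing more can be done
None
```

The small red-lidded jar now stands upright against the bar of the stop rail, and the job was handed in at about 21 s of the 64 s allowed.

**What I did:**
- **Sliding:** I pushed the jar straight out of the row with the nearly shut fingers, tips about 27 mm above the worktop. It took 2–3 N.
- **Pushing on the bar:** I felt the bar at about x = 0.545 m. I built the push up slowly to 9.8–10.2 N, held it for about 0.67 s with the bar pushed in about 4 mm, then eased off slowly and lifted the hand clear.

**What the last checks showed:**
- **Jar:** its top is at about 87 mm, so it is upright on the worktop. Its front came out 1–2 mm past the bar's face, so it is against the bar within the measuring error.
- **Neighbours:** the tape roll's reading matched the start to under 1 mm. The garlic next to the jar read about 2–3 mm different in the last picture from the same camera. I put that down to the jar no longer hiding part of it, but I did not measure it separately.
- **Hand:** nothing was touching the robot, with the force reading under 0.6 N.

**What did not go smoothly:**
- **First descent:** a wrist joint reached its end stop well above the jar, so I rose again and turned the gripper half a turn before starting.
- **During the push:** there was a brief downward lean of about 5 N on the jar, which I corrected. The tool's tilt also drifted by about 1.5°.

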